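Weigh the tomato and hold the pan out to the cook

TASK

Weigh the tomato for the cook: lay it gently, not dropped, in the middle of the weighing pan on the kitchen scale and let go, so that the scale can settle. Then take the pan by its short upright lug, lift it well clear of the scale and turn it a quarter turn, level all the way so that the loose tomato stays in the middle, until its long handle points to the right and its end reaches out past the right-hand edge of the worktop, where the cook stands; the middle of the pan stays over the worktop. Finish like that, still holding the pan by the lug, level and at rest in the air, with the tomato lying free in its middle; do not disturb the garlic, peeler, spice jar or mug.

Things in the scene. Friction and masses are not known exactly. Their poses are not given: they have to be found in the camera images.
- tomato: small round red tomato with a green calyx, a ball 42 mm in diameter, about 40 g, lying loose on the chopping board. The origin is a point of its skin (it turns with the tomato as it rolls): use tomato_center
- tomato_center (a point): centre of the tomato, 21 mm above what it lies on
- pan: the scale's loose weighing pan: dished steel bowl, 160 mm across, with a black handle whose end is 160 mm from the middle and, across from it, an upright black lug; 220 g, balanced near its middle. Origin: centre of the underside of its flat foot, 94 mm above the worktop at the start; z up, +x along the handle, which points to the robot within 25 degrees at the start. Rim 33 mm high
- pan_middle (a point): where the centre of the tomato lies when it rests in the middle of the pan: 28 mm above the pan's origin. The hollow is smooth, with a radius of curvature of about 127 mm; its lowest point is 7 mm above the origin, so low fingertips would touch its rising sides
- pan_lug_top (a point): middle of the lug's top edge, at (-85.5, 0, 76) mm in the pan's frame. The lug is an upright plate 8 mm thick along the pan's x and 36 mm wide along y, free for 40 mm below the top: grip it across its thickness from above, firmly, fingers opened to about 50 mm; the tomato in the middle is 60 mm from its inner face
- scale: kitchen scale, fixed: white housing 124 x 144 mm on a black foot 136 x 156 mm, 80 mm high, round dial towards the robot. Origin: centre of its underside; x away from the robot, z up. Over its middle a round platform, 90 mm across, top 98 mm high unloaded, carries the pan on a spring: it sinks straight down 2 mm for each 100 g (9.5 mm at most) and turns the pointer
- worktop_edge (a point): fixed point on the right-hand edge of the worktop (the edge runs along x at this y; the robot's right is -y), at worktop height; axes as the world
- board: wooden chopping board, fixed, 200 x 300 x 21 mm, its long side pointing roughly away from the robot, left of the scale. Origin: centre of its underside; y along its long side
- garlic: head of garlic, about 60 mm, at the far left corner of the board; leave it alone
- peeler: peeler with a dark green handle, 170 x 25 x 18 mm, lying along the left side of the board; leave it alone
- spice_jar: spice jar, 41 mm across, 105 mm high, standing behind the mug; leave it alone
- mug: striped mug, 86 mm across, 90 mm high, standing behind the scale to the right; leave it alone

How it is judged:
By the outcome, as a careful person would: the job done as asked, in the order asked, and still so for the second after the job is handed in, while the arm keeps its last pose, push and grip.
It also fails if it takes over 61 s, if anything falls off the work surface, if the arm or the gripper's body presses on something with over 40 N, if the wrist force passes 120 N, or if a joint passes its speed limit or range.

ROBOT

A 6-joint arm with a two-finger parallel gripper is mounted at the origin on a cart in front of the work surface, level with it; the furniture and walls round the work are solid. World frame = base frame: x ahead of the robot, y to its left, z up, the work surface at z = 0. Lengths are in m, angles in rad, forces in N, time in s.
With the tool pointing down it reaches from about 0.325 to 0.85 m from the base axis. Payload 4.4 kg.
Tool frame: the origin (TCP) lies at the very end of the fingers, on their centre line; the grasp point (between the pads) lies env.grasp_offset behind it (env.grasp_offset is the distance from the TCP to the grasp point, in m); z points along the fingers, y is the line along which they close (so a half turn about z gives the same grasp; the last joint's range is limited). The gripper opens to 94 mm and grips with 3 to 60 N. Pads are 16 mm wide; open, the fingers measure 119 mm over their backs; the gripper's body (75 mm by 177 mm) begins 78 mm behind the grasp point.
Start: joints at [-1.472, 0.207, 1.542, -0, 1.393, -0.15], TCP at [0.142, -0.557, 0.205] pointing down, gripper open.
Joint ranges: [-2.73, 2.73], [-0.86, 2.22], [0.23, 2.46], [-1.11, 4.25], [0.08, 2.63], [-2.82, 2.82]. Speed limits (rad/s): [2.79, 2.79, 3.14, 3.14, 3.14, 3.14].

INTERFACE

Orientations are given as a unit quaternion [x, y, z, w].
In Python, from workcell import observe, imaging, workorder, env gives the robot as it stands.
- The arm moves only by the tool apply_moves, never from a script. Its argument "series" is a list of rows, each an object of numbers: "tx", "ty", "tz": the shift along the tool's x, y, z in cm; "wx", "wy", "wz": the turn, a rotation vector about the tool's x, y, z in units of 6 degrees (1.0 is 6 degrees); "grip": the finger opening in cm, from 0 to 9.4. In form: [{"tx": .., "ty": .., "tz": .., "wx": .., "wy": .., "wz": .., "grip": ..}, ...]. A call has 1 to 20 rows; each row shifts and turns the commanded pose from where the row before left it, along the tool's axes as they then stand; what a row does not reach is not made up. A row lasts 1/12 s, in which the tool goes at most 41.7 mm and 7.16 degrees, less where a joint would pass 70% of its speed; a pose out of reach is approached as far as the arm can. A call with a gripper value outside its range is refused whole. The fingers move at their own pace and stop on an object; "squeeze" is the grip in N (left out, the last holds). Time passes only in rows, so rows that do not move let the fingers close. It gives the time, the measured TCP pose, the force, the opening and the grip force at its end, in the units of the state.
- observe(): the state, without advancing time (a new reading comes with each control period).
- imaging.grab_frame(name): name is "scene" or "top"; returns the picture (400x640x3 uint8, red, green, blue); there is no depth.
- imaging.camera_info(name): a dict with "mtx" (3x3 intrinsics, pixels), "origin" and "attitude" of the camera in the world. Camera axes: x right, y up, looking along -z (the intrinsics and any distortion apply to the point x, -y, -z); pixel columns grow to the right and rows downward; lengths in m; the calibration is good to about 2 mm. A picture is of the moment at which its call begins. camera_info takes no time and is no camera call.
- workorder.close_job(): hands the job in; it is judged then, once.
The state is a dict: "time": time; "joints": joint angles; "joint_vel": joint speeds; "joint_efforts": joint torques, N m; "eef_pos": TCP position; "tcp_rot": TCP orientation; "wrist_force": force on the tool from outside, world axes, zero at the start; "torque": the same for the moment, N m; "width": opening from 0.0 (shut) to 1.0 (fully open); "finger_force": force on a finger pad.
Only numpy, scipy, OpenCV 4.12 (cv2) and the standard library are available. Lean on these libraries where they do the work, as an engineer would, in place of code of your own. Each camera call takes 0.05 s, during which the arm holds its last target. There are 200 camera calls.

## Working session

There is one attempt and no reset: what is moved stays moved. The work goes in short steps, Python scripts to look and compute and a tool call to move; the robot and the scene stay as the last step left them, time stands still between calls to the robot, and variables do not carry over. Pictures are saved under pics/ and viewed, at most 10 in all, crops included, and the job is handed in when it is done.

Besides the shell and the picture viewer there is one more tool, called after "Emit:" by a JSON object that holds its "op" and its "data", one argument or row to a line. apply_moves: Moves the arm, as the interface text tells. Its arguments: {"type":"object","properties":{"series":{"type":"array"},"squeeze":{"type":"number"}},"required":["series"]}

```bash
mkdir -p pics; python3 - <<'E'
from workcell import observe, imaging, workorder, env
import cv2
print(observe()); print(env.grasp_offset)
for n in("scene","top"):
    print(n,imaging.camera_info(n)); cv2.imwrite(f"pics/{n}0.png",imaging.grab_frame(n)[:,:,::-1])
E
```

```text
{'time': 0.0, 'joints': array([-1.47248929e+00,  2.07435680e-01,  1.54293676e+00, -2.23084829e-05,
        1.39349943e+00, -1.50503781e-01]), 'joint_vel': array([-1.62213472e-03,  1.80460079e-03, -1.10319893e-05,  1.45915137e-04,
       -2.08290610e-03,  1.01377519e-03]), 'joint_efforts': array([-8.47148749e-04, -3.70883632e+01, -2.81418139e+01,  6.96739485e-02,
        3.60977242e-02, -1.54132422e-04]), 'eef_pos': array([ 0.14149416, -0.55648682,  0.20429008]), 'tcp_rot': array([ 9.92270732e-01,  1.24086643e-01,  1.87650354e-05, -1.13950249e-03]), 'wrist_force': array([-0.44382525, -0.11206505, -0.52363348]), 'torque': array([ 0.02586366, -0.03025996, -0.02390918]), 'finger_force': 0.0, 'width': 0.9970230090266158}
0.0188
scene {'mtx': array([[439.28006297,   0.        , 314.34913012],
       [  0.        , 439.28006297, 198.11659928],
       [  0.        ,   0.        ,   1.        ]]), 'origin': array([ 0.30712981, -0.82173077,  0.6146981 ]), 'attitude': array([ 0.50127426, -0.08894956, -0.13357755,  0.85027591])}
top {'mtx': array([[394.30370534,   0.        , 320.95406396],
       [  0.        , 394.30370534, 198.80227934],
       [  0.        ,   0.        ,   1.        ]]), 'origin': array([0.38661973, 0.10714352, 1.00293024]), 'attitude': array([-0.07619734,  0.09838399,  0.77639361, -0.61784102])}
```

View pics/scene0.png

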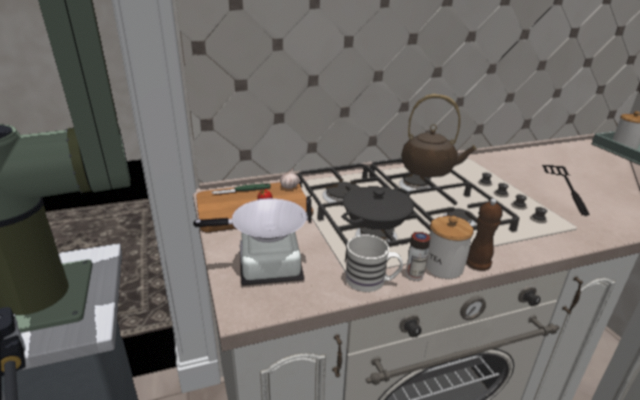

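View pics/top0.png

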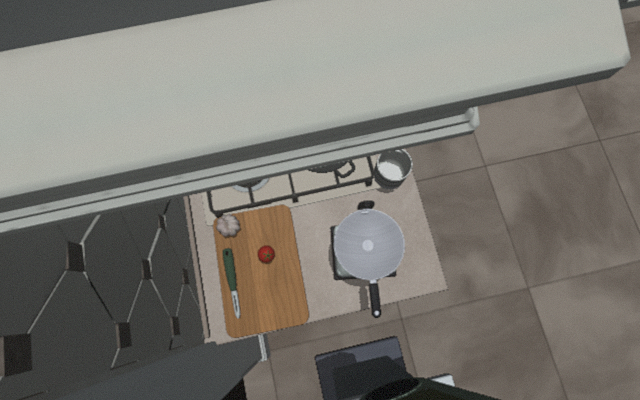

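The scene view shows the pan at about (270,215), its handle end at (197,222), and the tomato at (265,196), partly hidden. In the top view the pan middle is at (368,245), lug (366,205), handle end (377,314) and tomato (266,254).

```bash
cat > h.py <<'E'
from workcell import observe, imaging, workorder, env
import cv2, numpy as np
from scipy.spatial.transform import Rotation as R
def ray(n,px):
    c=imaging.camera_info(n); d=np.linalg.solve(c["mtx"],[px[0],px[1],1.])*[1,-1,-1]
    return np.array(c["origin"]),R.from_quat(c["attitude"]).apply(d/np.linalg.norm(d))
def plane(n,px,z):
    o,d=ray(n,px); return o+d*(z-o[2])/d[2]
def tri(a,b):
    (o,d),(p,e)=ray("top",a),ray("scene",b)
    s=np.linalg.lstsq(np.c_[d,-e],p-o,rcond=None)[0]; x,y=o+s[0]*d,p+s[1]*e
    return (x+y)/2,np.linalg.norm(x-y)
def proj(n,P):
    c=imaging.camera_info(n); q=R.from_quat(c["attitude"]).inv().apply(np.atleast_2d(P)-c["origin"])*[1,-1,-1]
    q=q@c["mtx"].T; return q[:,:2]/q[:,2:]
E
python3 - <<'E'
from h import *
np.set_printoptions(precision=4,suppress=True)
t=cv2.imread("pics/top0.png");s=cv2.imread("pics/scene0.png")
for n,i in(("top",t),("scene",s)):
    b,g,r=[i[:,:,k].astype(int) for k in range(3)]
    m=((r>90)&(g<r*.45)&(b<r*.45)).astype(np.uint8)
    k,_,st,c=cv2.connectedComponentsWithStats(m)
    print(n,[(st[j],c[j]) for j in range(1,k) if st[j,4]>15])
print("tom",plane("top",(266,254),.042))
print("pan mid",plane("top",(368,245),.101),"lug",plane("top",(366,205),.17),"hend",plane("top",(377,314),.11))
print("edge",plane("top",(445,288),0),plane("top",(415,190),0))
a=cv2.resize(t[180:330,210:450],None,fx=3.2,fy=3.2,interpolation=2)
b=cv2.resize(s[165:295,190:390],None,fx=3.8,fy=3.8,interpolation=2)
cv2.imwrite("pics/a1.png",a);cv2.imwrite("pics/b1.png",b)
E
```

```text
top [(array([258, 246,  16,  16, 131], dtype=int32), array([264.3893, 252.5725]))]
scene [(array([258, 190,  14,   8,  64], dtype=int32), array([265.0469, 194.5312]))]
tom [0.5197 0.2101 0.042 ]
pan mid [ 0.4792 -0.028   0.101 ] lug [ 0.5574 -0.0355  0.17  ] hend [ 0.3283 -0.0075  0.11  ]
edge [ 0.343  -0.2024  0.    ] [ 0.6026 -0.2011  0.    ]
```

View pics/a1.png

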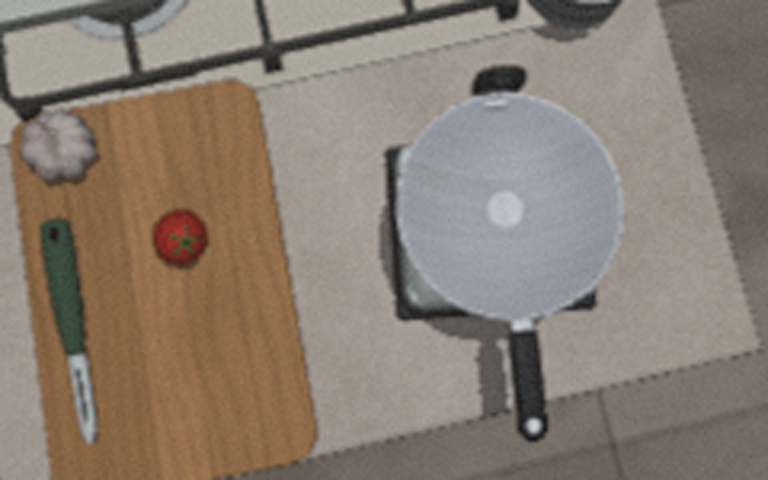

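View pics/b1.png

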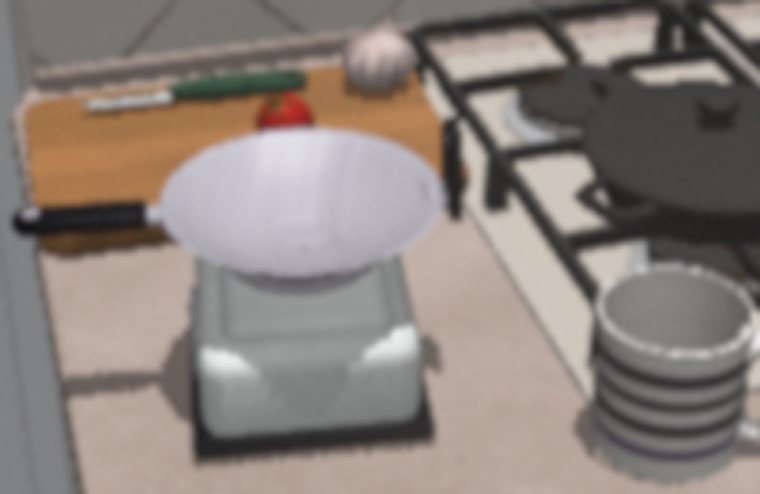

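```bash
python3 - <<'E'
from h import *
np.set_printoptions(precision=4,suppress=True)
for k,a,b in[("lug",(366.2,205),(309,197.4)),("hend",(376.6,313.8),(197.5,222)),("rim",(369.4,244.7),(269.7,218.4))]: print(k,*tri(a,b))
# tomato: height fit of silhouette top in scene given top centre
for z in(.036,.042,.048):
    P=plane("top",(265.8,254),z); print(z,P,proj("scene",P), 'radius px',439*.021/np.linalg.norm(P-imaging.camera_info("scene")["origin"]))
# pan model check
c=np.array([.479,-.028,.094])
for yaw in np.radians([170,172,174,176]):
    x=np.array([np.cos(yaw),np.sin(yaw),0]); print(np.degrees(yaw),c-.0855*x+[0,0,.076],c+.16*x)
E
```

```text
lug [ 0.5618 -0.0378  0.1624] 0.005884607333384847
hend [ 0.3301 -0.0051  0.1236] 0.0007135280242063719
rim [ 0.4783 -0.0286  0.1197] 0.002224613685276504
0.036 [0.5206 0.2112 0.036 ] [[265.0062 198.344 ]] radius px 7.662628369131813
0.042 [0.5198 0.2106 0.042 ] [[264.6776 196.5593]] radius px 7.685484602550782
0.048 [0.519  0.2099 0.048 ] [[264.347  194.7637]] radius px 7.708346602089209
170.0 [ 0.5632 -0.0428  0.17  ] [ 0.3214 -0.0002  0.094 ]
172.0 [ 0.5637 -0.0399  0.17  ] [ 0.3206 -0.0057  0.094 ]
174.0 [ 0.564  -0.0369  0.17  ] [ 0.3199 -0.0113  0.094 ]
176.0 [ 0.5643 -0.034   0.17  ] [ 0.3194 -0.0168  0.094 ]
```

Estimates: tomato centre (0.520, 0.2105, 0.042), pan centre (0.479, −0.029), pan yaw about 172°, lug (0.563, −0.040, 0.17), worktop right edge y ≈ −0.201. I square the tool first, then go above the tomato.

Emit:
{"op": "apply_moves", "data": {
  "series": [
    {"wz": 0.79,"tz": -1.5,"grip": 7},
    {"wz": 0.79,"tz": -2},
    {"wz": 0.79,"tz": -2},
    {"tx": 2.6,"ty": -2.1,"tz": -0.2},
    {"tx": 2.6,"ty": -2.1,"tz": -0.2},
    {"tx": 2.6,"ty": -2.1,"tz": -0.2},
    {"tx": 2.6,"ty": -2.1,"tz": -0.2},
    {"tx": 2.6,"ty": -2.1,"tz": -0.2},
    {"tx": 2.6,"ty": -2.1},
    {"tx": 2.6,"ty": -2.1},
    {"tx": 2.6,"ty": -2.1},
    {"tx": 2.6,"ty": -2.1},
    {"tx": 2.6,"ty": -2.1},
    {"tx": 2.6,"ty": -2.1},
    {"tx": 2.6,"ty": -2.1}
  ],
  "squeeze": 6
}}

```text
schema error: expected keys tx, ty, tz, wx, wy, wz, grip
```

Emit:
{"op": "apply_moves", "data": {
  "series": [
    {"tx": 0.4,"ty": -3.3},
    {"tx": 0.4,"ty": -3.3},
    {"tx": 0.4,"ty": -3.3},
    {"tx": 0.4,"ty": -3.3},
    {"tx": 0.4,"ty": -3.3},
    {"tx": 0.4,"ty": -3.3},
    {"tx": 0.4,"ty": -3.3},
    {"tx": 0.4,"ty": -3.3},
    {"tx": 0.4,"ty": -3.3},
    {"tx": 0.4,"ty": -3.3},
    {"tx": 0.4,"ty": -3.3},
    {"tx": 0.4,"ty": -3.3},
    {"tx": 0.4,"ty": -3.3},
    {"tx": 0.4,"ty": -3.3},
    {},
    {},
    {}
  ]
}}

```text
schema error: expected keys tx, ty, tz, wx, wy, wz, grip
```

All keys are needed in every row.

Emit:
{"op": "apply_moves", "data": {
  "series": [
    {"tx": 0,"ty": 0,"tz": -1.5,"wx": 0,"wy": 0,"wz": 0.79,"grip": 7},
    {"tx": 0,"ty": 0,"tz": -2,"wx": 0,"wy": 0,"wz": 0.79,"grip": 7},
    {"tx": 0,"ty": 0,"tz": -2,"wx": 0,"wy": 0,"wz": 0.79,"grip": 7},
    {"tx": 2.6,"ty": -2.1,"tz": -0.2,"wx": 0,"wy": 0,"wz": 0,"grip": 7},
    {"tx": 2.6,"ty": -2.1,"tz": -0.2,"wx": 0,"wy": 0,"wz": 0,"grip": 7},
    {"tx": 2.6,"ty": -2.1,"tz": -0.2,"wx": 0,"wy": 0,"wz": 0,"grip": 7},
    {"tx": 2.6,"ty": -2.1,"tz": -0.2,"wx": 0,"wy": 0,"wz": 0,"grip": 7},
    {"tx": 2.6,"ty": -2.1,"tz": -0.2,"wx": 0,"wy": 0,"wz": 0,"grip": 7},
    {"tx": 2.6,"ty": -2.1,"tz": 0,"wx": 0,"wy": 0,"wz": 0,"grip": 7},
    {"tx": 2.6,"ty": -2.1,"tz": 0,"wx": 0,"wy": 0,"wz": 0,"grip": 7},
    {"tx": 2.6,"ty": -2.1,"tz": 0,"wx": 0,"wy": 0,"wz": 0,"grip": 7},
    {"tx": 2.6,"ty": -2.1,"tz": 0,"wx": 0,"wy": 0,"wz": 0,"grip": 7},
    {"tx": 2.6,"ty": -2.1,"tz": 0,"wx": 0,"wy": 0,"wz": 0,"grip": 7},
    {"tx": 2.6,"ty": -2.1,"tz": 0,"wx": 0,"wy": 0,"wz": 0,"grip": 7},
    {"tx": 2.6,"ty": -2.1,"tz": 0,"wx": 0,"wy": 0,"wz": 0,"grip": 7}
  ],
  "squeeze": 6
}}

```text
time: 1.35
eef_pos: [0.4542, -0.3036, 0.2699]
tcp_rot: [1.0, 0.0, -0.0, -0.0]
wrist_force: [-0.5, -0.6, -0.1]
width: 0.747
finger_force: 0.0
```

Emit:
{"op": "apply_moves", "data": {
  "series": [
    {"tx": 0.4,"ty": -3.2,"tz": 0,"wx": 0,"wy": 0,"wz": 0,"grip": 7},
    {"tx": 0.4,"ty": -3.2,"tz": 0,"wx": 0,"wy": 0,"wz": 0,"grip": 7},
    {"tx": 0.4,"ty": -3.2,"tz": 0,"wx": 0,"wy": 0,"wz": 0,"grip": 7},
    {"tx": 0.4,"ty": -3.2,"tz": 0,"wx": 0,"wy": 0,"wz": 0,"grip": 7},
    {"tx": 0.4,"ty": -3.2,"tz": 0,"wx": 0,"wy": 0,"wz": 0,"grip": 7},
    {"tx": 0.4,"ty": -3.2,"tz": 0,"wx": 0,"wy": 0,"wz": 0,"grip": 7},
    {"tx": 0.4,"ty": -3.2,"tz": 0,"wx": 0,"wy": 0,"wz": 0,"grip": 7},
    {"tx": 0.4,"ty": -3.2,"tz": 0,"wx": 0,"wy": 0,"wz": 0,"grip": 7},
    {"tx": 0.4,"ty": -3.2,"tz": 0,"wx": 0,"wy": 0,"wz": 0,"grip": 7},
    {"tx": 0.4,"ty": -3.2,"tz": 0,"wx": 0,"wy": 0,"wz": 0,"grip": 7},
    {"tx": 0.4,"ty": -3.2,"tz": 0,"wx": 0,"wy": 0,"wz": 0,"grip": 7},
    {"tx": 0.4,"ty": -3.2,"tz": 0,"wx": 0,"wy": 0,"wz": 0,"grip": 7},
    {"tx": 0.4,"ty": -3.2,"tz": 0,"wx": 0,"wy": 0,"wz": 0,"grip": 7},
    {"tx": 0.4,"ty": -3.2,"tz": 0,"wx": 0,"wy": 0,"wz": 0,"grip": 7},
    {"tx": 0.4,"ty": -3.2,"tz": 0,"wx": 0,"wy": 0,"wz": 0,"grip": 7},
    {"tx": 0.4,"ty": -3.2,"tz": 0,"wx": 0,"wy": 0,"wz": 0,"grip": 7},
    {"tx": 0,"ty": 0,"tz": 0,"wx": 0,"wy": 0,"wz": 0,"grip": 7},
    {"tx": 0,"ty": 0,"tz": 0,"wx": 0,"wy": 0,"wz": 0,"grip": 7},
    {"tx": 0,"ty": 0,"tz": 0,"wx": 0,"wy": 0,"wz": 0,"grip": 7}
  ]
}}

```text
time: 2.93
eef_pos: [0.5167, 0.2064, 0.2699]
tcp_rot: [1.0, 0.0, -0.001, 0.0]
wrist_force: [-0.5, -0.4, 0.4]
width: 0.742
finger_force: 0.0
```

Emit:
{"op": "apply_moves", "data": {
  "series": [
    {"tx": 0.3,"ty": -0.4,"tz": 2,"wx": 0,"wy": 0,"wz": 0,"grip": 7},
    {"tx": 0,"ty": 0,"tz": 3,"wx": 0,"wy": 0,"wz": 0,"grip": 7},
    {"tx": 0,"ty": 0,"tz": 3,"wx": 0,"wy": 0,"wz": 0,"grip": 7},
    {"tx": 0,"ty": 0,"tz": 3,"wx": 0,"wy": 0,"wz": 0,"grip": 7},
    {"tx": 0,"ty": 0,"tz": 3,"wx": 0,"wy": 0,"wz": 0,"grip": 7},
    {"tx": 0,"ty": 0,"tz": 3,"wx": 0,"wy": 0,"wz": 0,"grip": 7},
    {"tx": 0,"ty": 0,"tz": 0,"wx": 0,"wy": 0,"wz": 0,"grip": 7},
    {"tx": 0,"ty": 0,"tz": 0,"wx": 0,"wy": 0,"wz": 0,"grip": 7}
  ]
}}

```text
time: 3.6
eef_pos: [0.5185, 0.2091, 0.099]
tcp_rot: [1.0, -0.001, -0.002, 0.001]
wrist_force: [0.0, -0.5, 0.7]
width: 0.745
finger_force: 0.0
```

```bash
python3 - <<'E'
from h import *
a=imaging.grab_frame("top")[190:290,210:320,::-1];b=imaging.grab_frame("scene")[140:240,210:320,::-1]
cv2.imwrite("pics/c.png",cv2.resize(np.hstack([a,b]),None,fx=3.6,fy=3.6,interpolation=2))
print(observe()["eef_pos"])
E
```

```text
[0.52179094 0.21041364 0.10253067]
```

View pics/c.png

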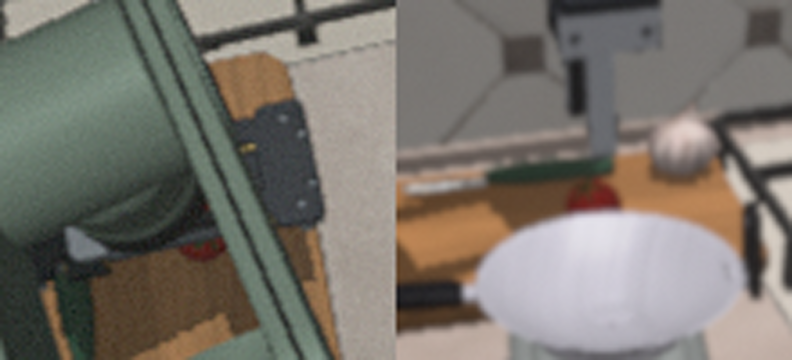

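The right finger stands in line above the tomato in the scene view (crop 600 against 594). I go down and grip.

Emit:
{"op": "apply_moves", "data": {
  "series": [
    {"tx": 0,"ty": 0,"tz": 2,"wx": 0,"wy": 0,"wz": 0,"grip": 7},
    {"tx": 0,"ty": 0,"tz": 2,"wx": 0,"wy": 0,"wz": 0,"grip": 7},
    {"tx": 0,"ty": 0,"tz": 1.5,"wx": 0,"wy": 0,"wz": 0,"grip": 7},
    {"tx": 0,"ty": 0,"tz": 1,"wx": 0,"wy": 0,"wz": 0,"grip": 7},
    {"tx": 0,"ty": 0,"tz": 0.5,"wx": 0,"wy": 0,"wz": 0,"grip": 7},
    {"tx": 0,"ty": 0,"tz": 0,"wx": 0,"wy": 0,"wz": 0,"grip": 7},
    {"tx": 0,"ty": 0,"tz": 0,"wx": 0,"wy": 0,"wz": 0,"grip": 6},
    {"tx": 0,"ty": 0,"tz": 0,"wx": 0,"wy": 0,"wz": 0,"grip": 5},
    {"tx": 0,"ty": 0,"tz": 0,"wx": 0,"wy": 0,"wz": 0,"grip": 4},
    {"tx": 0,"ty": 0,"tz": 0,"wx": 0,"wy": 0,"wz": 0,"grip": 3},
    {"tx": 0,"ty": 0,"tz": 0,"wx": 0,"wy": 0,"wz": 0,"grip": 3},
    {"tx": 0,"ty": 0,"tz": 0,"wx": 0,"wy": 0,"wz": 0,"grip": 3},
    {"tx": 0,"ty": 0,"tz": 0,"wx": 0,"wy": 0,"wz": 0,"grip": 3}
  ],
  "squeeze": 6
}}

```text
time: 4.78
eef_pos: [0.5206, 0.2111, 0.031]
tcp_rot: [1.0, 0.0, 0.0, -0.0]
wrist_force: [-0.3, -0.2, 2.4]
width: 0.441
finger_force: 6.0
```

Emit:
{"op": "apply_moves", "data": {
  "series": [
    {"tx": 0,"ty": 0,"tz": -1,"wx": 0,"wy": 0,"wz": 0,"grip": 3},
    {"tx": 0,"ty": 0,"tz": -2,"wx": 0,"wy": 0,"wz": 0,"grip": 3},
    {"tx": 0,"ty": 0,"tz": -3,"wx": 0,"wy": 0,"wz": 0,"grip": 3},
    {"tx": 0,"ty": 0,"tz": -3,"wx": 0,"wy": 0,"wz": 0,"grip": 3},
    {"tx": 0,"ty": 0,"tz": -3,"wx": 0,"wy": 0,"wz": 0,"grip": 3},
    {"tx": 0,"ty": 0,"tz": -3,"wx": 0,"wy": 0,"wz": 0,"grip": 3},
    {"tx": 0,"ty": 1,"tz": -2,"wx": 0,"wy": 0,"wz": 0,"grip": 3},
    {"tx": -0.5,"ty": 3,"tz": 0,"wx": 0,"wy": 0,"wz": 0,"grip": 3},
    {"tx": -0.5,"ty": 3,"tz": 0,"wx": 0,"wy": 0,"wz": 0,"grip": 3},
    {"tx": -0.5,"ty": 3,"tz": 0,"wx": 0,"wy": 0,"wz": 0,"grip": 3},
    {"tx": -0.5,"ty": 3,"tz": 0,"wx": 0,"wy": 0,"wz": 0,"grip": 3},
    {"tx": -0.5,"ty": 3,"tz": 0,"wx": 0,"wy": 0,"wz": 0,"grip": 3},
    {"tx": -0.5,"ty": 3,"tz": 0,"wx": 0,"wy": 0,"wz": 0,"grip": 3},
    {"tx": -0.5,"ty": 3,"tz": 0,"wx": 0,"wy": 0,"wz": 0,"grip": 3},
    {"tx": -0.5,"ty": 2,"tz": 0,"wx": 0,"wy": 0,"wz": 0,"grip": 3},
    {"tx": 0,"ty": 0,"tz": 0,"wx": 0,"wy": 0,"wz": 0,"grip": 3},
    {"tx": 0,"ty": 0,"tz": 0,"wx": 0,"wy": 0,"wz": 0,"grip": 3},
    {"tx": 0,"ty": 0,"tz": 0,"wx": 0,"wy": 0,"wz": 0,"grip": 3}
  ]
}}

```text
time: 6.28
eef_pos: [0.4803, -0.0285, 0.2007]
tcp_rot: [1.0, 0.0, 0.0, -0.0]
wrist_force: [0.4, 0.5, -1.5]
width: 0.441
finger_force: 6.0
```

```bash
python3 - <<'E'
from h import *
s=imaging.grab_frame("scene")[:,:,::-1]
o=observe();print(o["eef_pos"],o["width"])
i=s.astype(int);b,g,r=i[:,:,0],i[:,:,1],i[:,:,2]
m=((r>90)&(g<r*.45)&(b<r*.45)).astype(np.uint8)
k,_,st,c=cv2.connectedComponentsWithStats(m);print([(st[j],c[j]) for j in range(1,k) if st[j,4]>15])
print("pan mid px",proj("scene",[.479,-.029,.122]),"exp tomato",proj("scene",o["eef_pos"]+[0,0,.011]))
cv2.imwrite("pics/d.png",cv2.resize(s[120:290,170:370],None,fx=3.4,fy=3.4,interpolation=2))
E
```

```text
[ 0.48033416 -0.02817285  0.20061984] 0.44028944301501277
[(array([260, 175,   6,  12,  47], dtype=int32), array([262.70212766, 180.80851064]))]
pan mid px [[269.50278427 217.64766063]] exp tomato [[268.65484525 180.00488382]]
```

View pics/d.png

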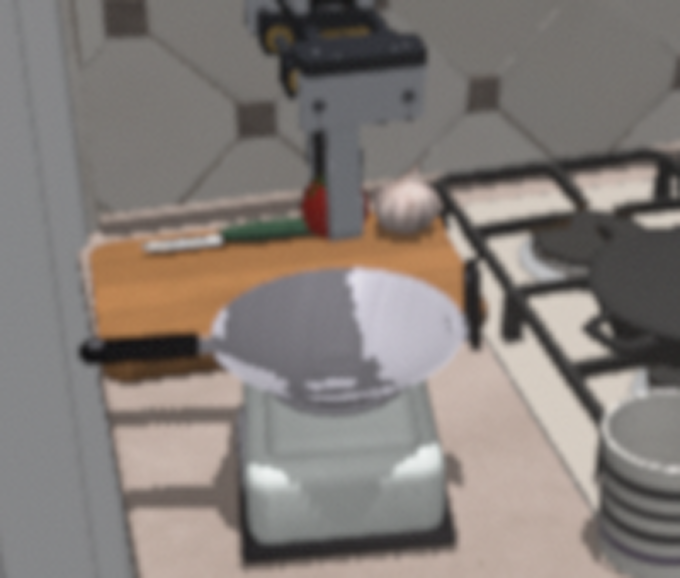

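Emit:
{"op": "apply_moves", "data": {
  "series": [
    {"tx": 0,"ty": 0,"tz": 2,"wx": 0,"wy": 0,"wz": 0,"grip": 3},
    {"tx": -0.1,"ty": 0,"tz": 2,"wx": 0,"wy": 0,"wz": 0,"grip": 3},
    {"tx": 0,"ty": 0,"tz": 1.5,"wx": 0,"wy": 0,"wz": 0,"grip": 3},
    {"tx": 0,"ty": 0,"tz": 1,"wx": 0,"wy": 0,"wz": 0,"grip": 3},
    {"tx": 0,"ty": 0,"tz": 1,"wx": 0,"wy": 0,"wz": 0,"grip": 3},
    {"tx": 0,"ty": 0,"tz": 0.5,"wx": 0,"wy": 0,"wz": 0,"grip": 3},
    {"tx": 0,"ty": 0,"tz": 0.3,"wx": 0,"wy": 0,"wz": 0,"grip": 3},
    {"tx": 0,"ty": 0,"tz": 0.2,"wx": 0,"wy": 0,"wz": 0,"grip": 3},
    {"tx": 0,"ty": 0,"tz": 0.2,"wx": 0,"wy": 0,"wz": 0,"grip": 3},
    {"tx": 0,"ty": 0,"tz": 0.2,"wx": 0,"wy": 0,"wz": 0,"grip": 3},
    {"tx": 0,"ty": 0,"tz": 0.2,"wx": 0,"wy": 0,"wz": 0,"grip": 3},
    {"tx": 0,"ty": 0,"tz": 0,"wx": 0,"wy": 0,"wz": 0,"grip": 3},
    {"tx": 0,"ty": 0,"tz": 0,"wx": 0,"wy": 0,"wz": 0,"grip": 3},
    {"tx": 0,"ty": 0,"tz": 0,"wx": 0,"wy": 0,"wz": 0,"grip": 3}
  ]
}}

```text
time: 7.5
eef_pos: [0.4795, -0.0292, 0.1097]
tcp_rot: [1.0, 0.0, 0.0, 0.0]
wrist_force: [0.8, -0.6, -0.1]
width: 0.439
finger_force: 6.0
```

```bash
python3 - <<'E'
from h import *
s=imaging.grab_frame("scene")[:,:,::-1]
o=observe();print(o["eef_pos"],o["width"],o["wrist_force"])
cv2.imwrite("pics/e.png",cv2.resize(s[160:290,190:330],None,fx=4,fy=4,interpolation=2))
E
```

```text
[ 0.47944114 -0.02916823  0.10968771] 0.4409570758087925 [ 0.69809074 -0.30089118  0.70965733]
```

View pics/e.png

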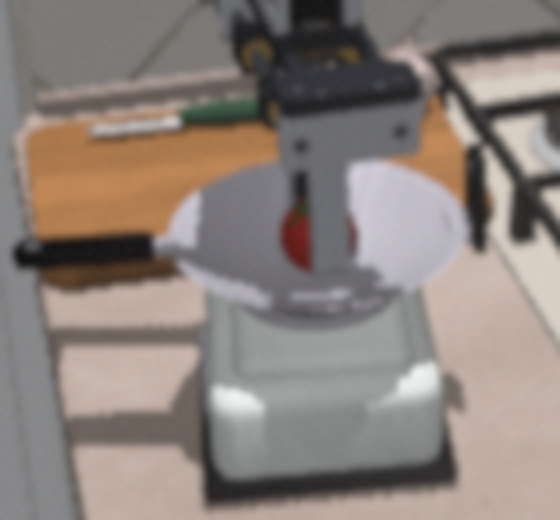

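The tomato sits in the middle of the pan (crop 318,238), and the wrist force has gone from about −1.5 to about +0.3, so the pan is carrying it. I open a little, wait and rise.

Emit:
{"op": "apply_moves", "data": {
  "series": [
    {"tx": 0,"ty": 0,"tz": 0,"wx": 0,"wy": 0,"wz": 0,"grip": 4.3},
    {"tx": 0,"ty": 0,"tz": 0,"wx": 0,"wy": 0,"wz": 0,"grip": 4.6},
    {"tx": 0,"ty": 0,"tz": 0,"wx": 0,"wy": 0,"wz": 0,"grip": 5},
    {"tx": 0,"ty": 0,"tz": 0,"wx": 0,"wy": 0,"wz": 0,"grip": 5.2},
    {"tx": 0,"ty": 0,"tz": 0,"wx": 0,"wy": 0,"wz": 0,"grip": 5.2},
    {"tx": 0,"ty": 0,"tz": -0.3,"wx": 0,"wy": 0,"wz": 0,"grip": 5.2},
    {"tx": 0,"ty": 0,"tz": -0.7,"wx": 0,"wy": 0,"wz": 0,"grip": 5.2},
    {"tx": 0,"ty": 0,"tz": -1,"wx": 0,"wy": 0,"wz": 0,"grip": 5.5},
    {"tx": 0,"ty": 0,"tz": -1,"wx": 0,"wy": 0,"wz": 0,"grip": 5.5},
    {"tx": 0,"ty": 0,"tz": -2,"wx": 0,"wy": 0,"wz": 0,"grip": 5.5},
    {"tx": 0,"ty": 0,"tz": -2,"wx": 0,"wy": 0,"wz": 0,"grip": 5.5},
    {"tx": 0,"ty": 0,"tz": -2,"wx": 0,"wy": 0,"wz": 0,"grip": 5},
    {"tx": 0,"ty": 0,"tz": -2,"wx": 0,"wy": 0,"wz": 0,"grip": 5},
    {"tx": 0,"ty": 0,"tz": -2,"wx": 0,"wy": 0,"wz": 0,"grip": 5},
    {"tx": 0,"ty": 0,"tz": 0,"wx": 0,"wy": 0,"wz": 0,"grip": 5},
    {"tx": 0,"ty": 0,"tz": 0,"wx": 0,"wy": 0,"wz": 0,"grip": 5}
  ]
}}

```text
time: 8.88
eef_pos: [0.4804, -0.0294, 0.2414]
tcp_rot: [1.0, 0.0, 0.002, 0.001]
wrist_force: [-0.7, -0.3, -0.1]
width: 0.529
finger_force: 0.0
```

```bash
python3 - <<'E'
from h import *
s=imaging.grab_frame("scene")[:,:,::-1]
t=imaging.grab_frame("top")[:,:,::-1]
o=observe();print(o["eef_pos"],o["width"],o["wrist_force"])
a=cv2.resize(s[150:270,190:320],None,fx=3,fy=3,interpolation=2)
b=cv2.resize(t[190:310,310:440],None,fx=3,fy=3,interpolation=2)
cv2.imwrite("pics/f.png",np.hstack([a,b]))
print(proj("scene",[.479,-.029,.121]))
i=s.astype(int);b,g,r=i[:,:,0],i[:,:,1],i[:,:,2]
m=((r>60)&(g<r*.45)&(b<r*.45)).astype(np.uint8)
k,_,st,c=cv2.connectedComponentsWithStats(m);print([(st[j],c[j]) for j in range(1,k) if st[j,4]>15])
E
```

```text
[ 0.47858632 -0.02892736  0.23863766] 0.5333726758306069 [ 0.63392848 -0.26686124 -0.30633968]
[[269.51759772 218.0455508 ]]
[(array([261, 212,  17,  15, 177], dtype=int32), array([269.27683616, 219.61581921]))]
```

View pics/f.png

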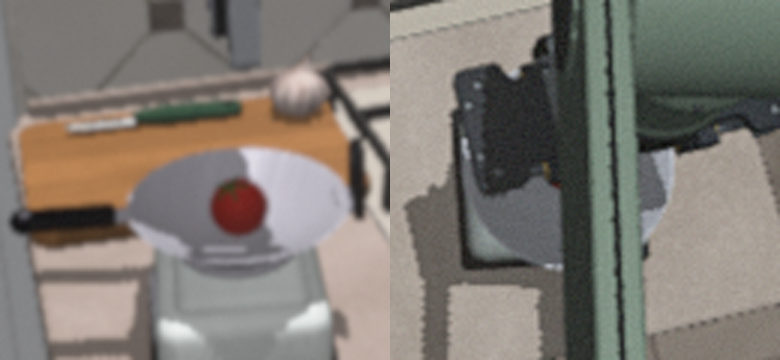

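The tomato lies free in the middle of the pan, at (269.3, 219.6) against the expected (269.5, 218). Next I go over the lug and turn the tool, which also gives the scale time to settle.

Emit:
{"op": "apply_moves", "data": {
  "series": [
    {"tx": 2.1,"ty": 0.3,"tz": 0,"wx": 0,"wy": 0,"wz": 0,"grip": 5},
    {"tx": 2.1,"ty": 0.3,"tz": 0,"wx": 0,"wy": 0,"wz": 0,"grip": 5},
    {"tx": 2.1,"ty": 0.3,"tz": 0,"wx": 0,"wy": 0,"wz": 0,"grip": 5},
    {"tx": 2.1,"ty": 0.2,"tz": 0,"wx": 0,"wy": 0,"wz": 0,"grip": 5},
    {"tx": 0,"ty": 0,"tz": 0,"wx": 0,"wy": 0,"wz": -0.98,"grip": 5},
    {"tx": 0,"ty": 0,"tz": 0,"wx": 0,"wy": 0,"wz": -0.98,"grip": 5},
    {"tx": 0,"ty": 0,"tz": 0,"wx": 0,"wy": 0,"wz": -0.98,"grip": 5},
    {"tx": 0,"ty": 0,"tz": 0,"wx": 0,"wy": 0,"wz": -0.98,"grip": 5},
    {"tx": 0,"ty": 0,"tz": 0,"wx": 0,"wy": 0,"wz": -0.98,"grip": 5},
    {"tx": 0,"ty": 0,"tz": 0,"wx": 0,"wy": 0,"wz": -0.98,"grip": 5},
    {"tx": 0,"ty": 0,"tz": 0,"wx": 0,"wy": 0,"wz": -0.98,"grip": 5},
    {"tx": 0,"ty": 0,"tz": 0,"wx": 0,"wy": 0,"wz": -0.98,"grip": 5},
    {"tx": 0,"ty": 0,"tz": 0,"wx": 0,"wy": 0,"wz": -0.98,"grip": 5},
    {"tx": 0,"ty": 0,"tz": 0,"wx": 0,"wy": 0,"wz": -0.98,"grip": 5},
    {"tx": 0,"ty": 0,"tz": 0,"wx": 0,"wy": 0,"wz": -0.98,"grip": 5},
    {"tx": 0,"ty": 0,"tz": 0,"wx": 0,"wy": 0,"wz": -0.98,"grip": 5},
    {"tx": 0,"ty": 0,"tz": 0,"wx": 0,"wy": 0,"wz": -0.98,"grip": 5},
    {"tx": 0,"ty": 0,"tz": 0,"wx": 0,"wy": 0,"wz": -0.98,"grip": 5},
    {"tx": 0,"ty": 0,"tz": 0,"wx": 0,"wy": 0,"wz": 0,"grip": 5},
    {"tx": 0,"ty": 0,"tz": 0,"wx": 0,"wy": 0,"wz": 0,"grip": 5}
  ]
}}

```text
time: 10.65
eef_pos: [0.5623, -0.0398, 0.2377]
tcp_rot: [0.754, 0.657, -0.001, -0.001]
wrist_force: [-0.3, 0.3, -0.4]
width: 0.532
finger_force: 0.0
```

```bash
python3 - <<'E'
from h import *
s=imaging.grab_frame("scene")[:,:,::-1]
o=observe();print(o["eef_pos"],o["width"],o["joints"],R.from_quat(o["tcp_rot"]).as_matrix()[:,:2].T)
cv2.imwrite("pics/g.png",cv2.resize(s[110:260,190:370],None,fx=4,fy=4,interpolation=2))
for P in([.5637,-.040,.169],[.5637,-.040,.129]): print((proj("scene",P)-[190,110])*4)
print((proj("scene",o["eef_pos"])-[190,110])*4)
E
```

```text
[ 0.56254819 -0.03989778  0.23806723] 0.5318006643647257 [-2.24258442e-01  1.61167046e-01  1.52688839e+00  7.90125024e-06
  1.45599517e+00 -8.83636523e-02] [[ 1.35478080e-01  9.90780318e-01  2.24727663e-04]
 [ 9.90777450e-01 -1.35477133e-01 -2.44767206e-03]]
[[475.4937264 341.4768093]]
[[474.6589156  406.19131048]]
[[474.82271649 223.41344257]]
```

View pics/g.png

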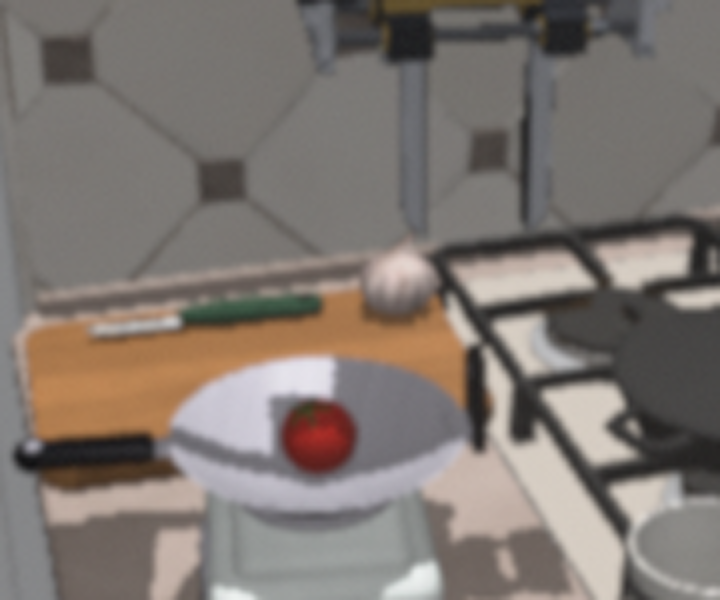

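Fingertips (crop 415 and 538, mid 476) straddle the lug (467–486, top about 345). I go down and take it firmly.

Emit:
{"op": "apply_moves", "data": {
  "series": [
    {"tx": 0,"ty": 0,"tz": 1.5,"wx": 0,"wy": 0,"wz": 0,"grip": 5},
    {"tx": 0,"ty": 0,"tz": 2,"wx": 0,"wy": 0,"wz": 0,"grip": 5},
    {"tx": 0,"ty": 0,"tz": 2,"wx": 0,"wy": 0,"wz": 0,"grip": 5},
    {"tx": 0,"ty": 0,"tz": 2,"wx": 0,"wy": 0,"wz": 0,"grip": 5},
    {"tx": 0,"ty": 0,"tz": 1.5,"wx": 0,"wy": 0,"wz": 0,"grip": 5},
    {"tx": 0,"ty": 0,"tz": 1.1,"wx": 0,"wy": 0,"wz": 0,"grip": 5},
    {"tx": 0,"ty": 0,"tz": 0,"wx": 0,"wy": 0,"wz": 0,"grip": 5},
    {"tx": 0,"ty": 0,"tz": 0,"wx": 0,"wy": 0,"wz": 0,"grip": 5},
    {"tx": 0,"ty": 0,"tz": 0,"wx": 0,"wy": 0,"wz": 0,"grip": 4},
    {"tx": 0,"ty": 0,"tz": 0,"wx": 0,"wy": 0,"wz": 0,"grip": 3.2},
    {"tx": 0,"ty": 0,"tz": 0,"wx": 0,"wy": 0,"wz": 0,"grip": 2.6},
    {"tx": 0,"ty": 0,"tz": 0,"wx": 0,"wy": 0,"wz": 0,"grip": 2.0},
    {"tx": 0,"ty": 0,"tz": 0,"wx": 0,"wy": 0,"wz": 0,"grip": 1.6}
  ],
  "squeeze": 5
}}

```text
time: 11.78
eef_pos: [0.5637, -0.0401, 0.1392]
tcp_rot: [0.753, 0.658, 0.0, 0.001]
wrist_force: [-0.2, -0.4, 0.4]
width: 0.214
finger_force: 0.0
```

Emit:
{"op": "apply_moves", "data": {
  "series": [
    {"tx": 0,"ty": 0,"tz": 0,"wx": 0,"wy": 0,"wz": 0,"grip": 1.5},
    {"tx": 0,"ty": 0,"tz": 0,"wx": 0,"wy": 0,"wz": 0,"grip": 1.4},
    {"tx": 0,"ty": 0,"tz": 0,"wx": 0,"wy": 0,"wz": 0,"grip": 1.3},
    {"tx": 0,"ty": 0,"tz": 0,"wx": 0,"wy": 0,"wz": 0,"grip": 1.2},
    {"tx": 0,"ty": 0,"tz": 0,"wx": 0,"wy": 0,"wz": 0,"grip": 1.1},
    {"tx": 0,"ty": 0,"tz": 0,"wx": 0,"wy": 0,"wz": 0,"grip": 1.0},
    {"tx": 0,"ty": 0,"tz": 0,"wx": 0,"wy": 0,"wz": 0,"grip": 0.9},
    {"tx": 0,"ty": 0,"tz": 0,"wx": 0,"wy": 0,"wz": 0,"grip": 0.8},
    {"tx": 0,"ty": 0,"tz": 0,"wx": 0,"wy": 0,"wz": 0,"grip": 0.7},
    {"tx": 0,"ty": 0,"tz": 0,"wx": 0,"wy": 0,"wz": 0,"grip": 0.5},
    {"tx": 0,"ty": 0,"tz": 0,"wx": 0,"wy": 0,"wz": 0,"grip": 0}
  ],
  "squeeze": 5
}}

```text
time: 12.7
eef_pos: [0.5634, -0.0399, 0.1385]
tcp_rot: [0.753, 0.658, 0.0, 0.0]
wrist_force: [1.2, -0.7, -0.7]
width: 0.088
finger_force: 5.0
```

Emit:
{"op": "apply_moves", "data": {
  "series": [
    {"tx": 0,"ty": 0,"tz": 0,"wx": 0,"wy": 0,"wz": 0,"grip": 0},
    {"tx": 0,"ty": 0,"tz": 0,"wx": 0,"wy": 0,"wz": 0,"grip": 0},
    {"tx": 0,"ty": 0,"tz": 0,"wx": 0,"wy": 0,"wz": 0,"grip": 0},
    {"tx": 0,"ty": 0,"tz": 0,"wx": 0,"wy": 0,"wz": 0,"grip": 0},
    {"tx": 0,"ty": 0,"tz": 0,"wx": 0,"wy": 0,"wz": 0,"grip": 0},
    {"tx": 0,"ty": 0,"tz": 0,"wx": 0,"wy": 0,"wz": 0,"grip": 0}
  ],
  "squeeze": 55
}}

```text
time: 13.2
eef_pos: [0.5632, -0.04, 0.1384]
tcp_rot: [0.753, 0.658, -0.0, -0.0]
wrist_force: [0.4, -0.4, 0.5]
width: 0.082
finger_force: 55.0
```

```bash
python3 - <<'E'
from h import *
s=imaging.grab_frame("scene")[:,:,::-1]
o=observe();print(o["eef_pos"],o["width"],o["finger_force"],o["wrist_force"])
cv2.imwrite("pics/h.png",cv2.resize(s[110:260,190:370],None,fx=4,fy=4,interpolation=2))
i=s.astype(int);b,g,r=i[:,:,0],i[:,:,1],i[:,:,2]
m=((r>60)&(g<r*.45)&(b<r*.45)).astype(np.uint8)
k,_,st,c=cv2.connectedComponentsWithStats(m);print([(st[j],c[j]) for j in range(1,k) if st[j,4]>15])
E
```

```text
[ 0.56321369 -0.03999715  0.13840246] 0.08255484163867373 54.9858096241951 [0.42942159 0.70784533 0.19934598]
[(array([261, 212,  17,  16, 180], dtype=int32), array([269.25      , 219.77777778]))]
```

View pics/h.png

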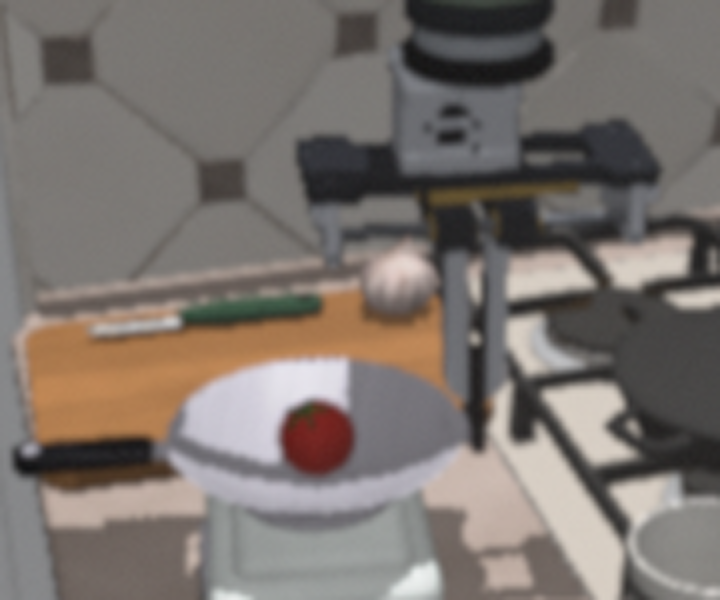

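Gripped firmly (opening 7.7 mm, 55 N), with the tomato still in the middle at (269.3, 219.8). I lift smoothly.

Emit:
{"op": "apply_moves", "data": {
  "series": [
    {"tx": 0,"ty": 0,"tz": -0.1,"wx": 0,"wy": 0,"wz": 0,"grip": 0},
    {"tx": 0,"ty": 0,"tz": -0.2,"wx": 0,"wy": 0,"wz": 0,"grip": 0},
    {"tx": 0,"ty": 0,"tz": -0.3,"wx": 0,"wy": 0,"wz": 0,"grip": 0},
    {"tx": 0,"ty": 0,"tz": -0.4,"wx": 0,"wy": 0,"wz": 0,"grip": 0},
    {"tx": 0,"ty": 0,"tz": -0.5,"wx": 0,"wy": 0,"wz": 0,"grip": 0},
    {"tx": 0,"ty": 0,"tz": -0.6,"wx": 0,"wy": 0,"wz": 0,"grip": 0},
    {"tx": 0,"ty": 0,"tz": -0.7,"wx": 0,"wy": 0,"wz": 0,"grip": 0},
    {"tx": 0,"ty": 0,"tz": -0.7,"wx": 0,"wy": 0,"wz": 0,"grip": 0},
    {"tx": 0,"ty": 0,"tz": -0.7,"wx": 0,"wy": 0,"wz": 0,"grip": 0},
    {"tx": 0,"ty": 0,"tz": -0.7,"wx": 0,"wy": 0,"wz": 0,"grip": 0},
    {"tx": 0,"ty": 0,"tz": -0.7,"wx": 0,"wy": 0,"wz": 0,"grip": 0},
    {"tx": 0,"ty": 0,"tz": -0.7,"wx": 0,"wy": 0,"wz": 0,"grip": 0},
    {"tx": 0,"ty": 0,"tz": -0.7,"wx": 0,"wy": 0,"wz": 0,"grip": 0},
    {"tx": 0,"ty": 0,"tz": -0.7,"wx": 0,"wy": 0,"wz": 0,"grip": 0},
    {"tx": 0,"ty": 0,"tz": -0.6,"wx": 0,"wy": 0,"wz": 0,"grip": 0},
    {"tx": 0,"ty": 0,"tz": -0.5,"wx": 0,"wy": 0,"wz": 0,"grip": 0},
    {"tx": 0,"ty": 0,"tz": -0.4,"wx": 0,"wy": 0,"wz": 0,"grip": 0},
    {"tx": 0,"ty": 0,"tz": -0.3,"wx": 0,"wy": 0,"wz": 0,"grip": 0},
    {"tx": 0,"ty": 0,"tz": -0.2,"wx": 0,"wy": 0,"wz": 0,"grip": 0},
    {"tx": 0,"ty": 0,"tz": -0.1,"wx": 0,"wy": 0,"wz": 0,"grip": 0}
  ]
}}

```text
time: 14.92
eef_pos: [0.5633, -0.04, 0.2366]
tcp_rot: [0.753, 0.658, 0.0, 0.0]
wrist_force: [0.2, -0.3, -2.6]
width: 0.079
finger_force: 55.0
```

```bash
python3 - <<'E'
from h import *
s=imaging.grab_frame("scene")[:,:,::-1]
o=observe();print(o["eef_pos"],o["tcp_rot"],o["width"],o["finger_force"],o["wrist_force"],o["torque"])
cv2.imwrite("pics/i.png",cv2.resize(s[70:260,190:370],None,fx=3.1,fy=3.1,interpolation=2))
i=s.astype(int);b,g,r=i[:,:,0],i[:,:,1],i[:,:,2]
m=((r>60)&(g<r*.45)&(b<r*.45)).astype(np.uint8)
k,_,st,c=cv2.connectedComponentsWithStats(m);print([(st[j],c[j]) for j in range(1,k) if st[j,4]>15])
p=o["eef_pos"];x=np.array([-np.cos(.131),np.sin(.131),0])
print("exp tomato/middle, handle end",proj("scene",[p+.0855*x+[0,0,.028-.076+.030],p+.235*x+[0,0,-.03]]))
E
```

```text
[ 0.56329236 -0.04005741  0.23665607] [7.52671162e-01 6.58396628e-01 2.91651248e-05 4.18600708e-05] 0.07839076507732756 54.99408781528473 [ 0.00382151 -0.62980091 -2.51197791] [-0.06031978 -0.26694579 -0.00991608]
[(array([259, 171,  18,  16, 215], dtype=int32), array([267.6372093 , 178.71162791]))]
exp tomato/middle, handle end [[267.75565789 177.1778622 ]
 [193.00373407 187.69466538]]
```

View pics/i.png

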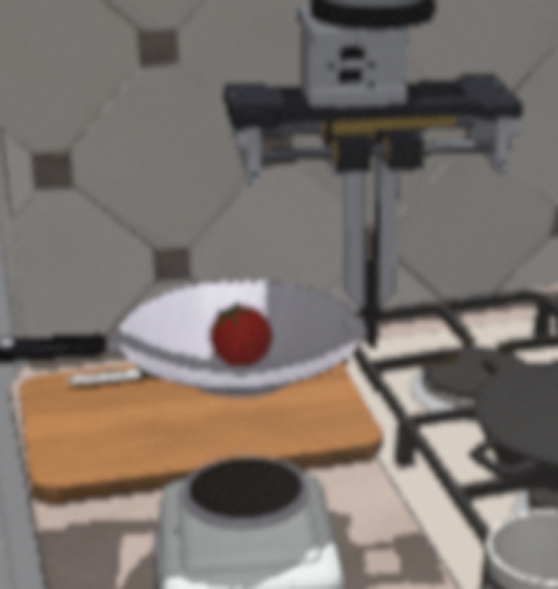

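Lifted and level: the tomato is at (267.6, 178.7) against the expected (267.8, 177.2). Next is the quarter turn about the pan's middle, in small steps.

Emit:
{"op": "apply_moves", "data": {
  "series": [
    {"tx": 0.09,"ty": 0,"tz": 0,"wx": 0,"wy": 0,"wz": -0.1,"grip": 0},
    {"tx": 0.18,"ty": 0,"tz": 0,"wx": 0,"wy": 0,"wz": -0.2,"grip": 0},
    {"tx": 0.27,"ty": 0,"tz": 0,"wx": 0,"wy": 0,"wz": -0.3,"grip": 0},
    {"tx": 0.36,"ty": -0.01,"tz": 0,"wx": 0,"wy": 0,"wz": -0.4,"grip": 0},
    {"tx": 0.45,"ty": -0.01,"tz": 0,"wx": 0,"wy": 0,"wz": -0.5,"grip": 0},
    {"tx": 0.45,"ty": -0.01,"tz": 0,"wx": 0,"wy": 0,"wz": -0.5,"grip": 0},
    {"tx": 0.45,"ty": -0.01,"tz": 0,"wx": 0,"wy": 0,"wz": -0.5,"grip": 0},
    {"tx": 0.45,"ty": -0.01,"tz": 0,"wx": 0,"wy": 0,"wz": -0.5,"grip": 0},
    {"tx": 0.45,"ty": -0.01,"tz": 0,"wx": 0,"wy": 0,"wz": -0.5,"grip": 0},
    {"tx": 0.45,"ty": -0.01,"tz": 0,"wx": 0,"wy": 0,"wz": -0.5,"grip": 0},
    {"tx": 0.45,"ty": -0.01,"tz": 0,"wx": 0,"wy": 0,"wz": -0.5,"grip": 0},
    {"tx": 0.45,"ty": -0.01,"tz": 0,"wx": 0,"wy": 0,"wz": -0.5,"grip": 0},
    {"tx": 0.45,"ty": -0.01,"tz": 0,"wx": 0,"wy": 0,"wz": -0.5,"grip": 0},
    {"tx": 0.45,"ty": -0.01,"tz": 0,"wx": 0,"wy": 0,"wz": -0.5,"grip": 0},
    {"tx": 0.45,"ty": -0.01,"tz": 0,"wx": 0,"wy": 0,"wz": -0.5,"grip": 0},
    {"tx": 0.45,"ty": -0.01,"tz": 0,"wx": 0,"wy": 0,"wz": -0.5,"grip": 0},
    {"tx": 0.45,"ty": -0.01,"tz": 0,"wx": 0,"wy": 0,"wz": -0.5,"grip": 0},
    {"tx": 0.45,"ty": -0.01,"tz": 0,"wx": 0,"wy": 0,"wz": -0.5,"grip": 0},
    {"tx": 0.45,"ty": -0.01,"tz": 0,"wx": 0,"wy": 0,"wz": -0.5,"grip": 0},
    {"tx": 0.45,"ty": -0.01,"tz": 0,"wx": 0,"wy": 0,"wz": -0.5,"grip": 0}
  ]
}}

```text
time: 16.63
eef_pos: [0.5372, 0.0343, 0.236]
tcp_rot: [0.37, 0.929, 0.0, -0.001]
wrist_force: [-0.0, -0.5, -2.6]
width: 0.079
finger_force: 55.0
```

Emit:
{"op": "apply_moves", "data": {
  "series": [
    {"tx": 0.45,"ty": -0.01,"tz": 0,"wx": 0,"wy": 0,"wz": -0.5,"grip": 0},
    {"tx": 0.45,"ty": -0.01,"tz": 0,"wx": 0,"wy": 0,"wz": -0.5,"grip": 0},
    {"tx": 0.45,"ty": -0.01,"tz": 0,"wx": 0,"wy": 0,"wz": -0.5,"grip": 0},
    {"tx": 0.45,"ty": -0.01,"tz": 0,"wx": 0,"wy": 0,"wz": -0.5,"grip": 0},
    {"tx": 0.45,"ty": -0.01,"tz": 0,"wx": 0,"wy": 0,"wz": -0.5,"grip": 0},
    {"tx": 0.45,"ty": -0.01,"tz": 0,"wx": 0,"wy": 0,"wz": -0.5,"grip": 0},
    {"tx": 0.45,"ty": -0.01,"tz": 0,"wx": 0,"wy": 0,"wz": -0.5,"grip": 0},
    {"tx": 0.45,"ty": -0.01,"tz": 0,"wx": 0,"wy": 0,"wz": -0.5,"grip": 0},
    {"tx": 0.45,"ty": -0.01,"tz": 0,"wx": 0,"wy": 0,"wz": -0.5,"grip": 0},
    {"tx": 0.45,"ty": -0.01,"tz": 0,"wx": 0,"wy": 0,"wz": -0.5,"grip": 0},
    {"tx": 0.45,"ty": -0.01,"tz": 0,"wx": 0,"wy": 0,"wz": -0.5,"grip": 0},
    {"tx": 0.45,"ty": -0.01,"tz": 0,"wx": 0,"wy": 0,"wz": -0.5,"grip": 0},
    {"tx": 0.36,"ty": -0.01,"tz": 0,"wx": 0,"wy": 0,"wz": -0.4,"grip": 0},
    {"tx": 0.31,"ty": -0.01,"tz": 0,"wx": 0,"wy": 0,"wz": -0.35,"grip": 0},
    {"tx": 0.22,"ty": 0,"tz": 0,"wx": 0,"wy": 0,"wz": -0.25,"grip": 0},
    {"tx": 0.13,"ty": 0,"tz": 0,"wx": 0,"wy": 0,"wz": -0.15,"grip": 0},
    {"tx": 0.09,"ty": 0,"tz": 0,"wx": 0,"wy": 0,"wz": -0.1,"grip": 0},
    {"tx": 0,"ty": 0,"tz": 0,"wx": 0,"wy": 0,"wz": 0,"grip": 0},
    {"tx": 0,"ty": 0,"tz": 0,"wx": 0,"wy": 0,"wz": 0,"grip": 0}
  ]
}}

```text
time: 18.22
eef_pos: [0.4788, 0.0577, 0.2364]
tcp_rot: [0.001, 1.0, 0.0, -0.0]
wrist_force: [-0.2, -0.4, -2.7]
width: 0.083
finger_force: 55.0
```

```bash
cat >> h.py <<'E'
def check():
    o=observe();p=o["eef_pos"];M=R.from_quat(o["tcp_rot"]).as_matrix();x=-M[:,1]
    mid=p+.0855*x-[0,0,.018]
    print(o["time"],p,M.round(3).tolist(),o["finger_force"],"mid",mid)
    for n in("scene","top"):
        i=imaging.grab_frame(n).astype(int);r,g,b=i[:,:,0],i[:,:,1],i[:,:,2]
        m=((r>60)&(g<r*.45)&(b<r*.45)).astype(np.uint8)
        k,_,st,c=cv2.connectedComponentsWithStats(m);print(n,proj(n,mid),[(st[j],c[j]) for j in range(1,k) if st[j,4]>10])
E
python3 -c "from h import *;check()"
```

```text
18.2167 [0.47875551 0.05769615 0.2363632 ] [[-1.0, 0.003, -0.0], [0.003, 1.0, 0.0], [0.0, 0.0, -1.0]] 54.994139671325684 mid [ 0.47853168 -0.02780356  0.21835143]
scene [[267.64258933 177.08722074]] [(array([259, 170,  18,  17, 223], dtype=int32), array([267.19730942, 177.92376682]))]
top [[374.97331449 237.53394256]] []
```

Emit:
{"op": "apply_moves", "data": {
  "series": [
    {"tx": 0,"ty": -0.1,"tz": 0,"wx": 0,"wy": 0,"wz": 0,"grip": 0},
    {"tx": 0,"ty": -0.2,"tz": 0,"wx": 0,"wy": 0,"wz": 0,"grip": 0},
    {"tx": 0,"ty": -0.3,"tz": 0,"wx": 0,"wy": 0,"wz": 0,"grip": 0},
    {"tx": 0,"ty": -0.4,"tz": 0,"wx": 0,"wy": 0,"wz": 0,"grip": 0},
    {"tx": 0,"ty": -0.5,"tz": 0,"wx": 0,"wy": 0,"wz": 0,"grip": 0},
    {"tx": 0,"ty": -0.55,"tz": 0,"wx": 0,"wy": 0,"wz": 0,"grip": 0},
    {"tx": 0,"ty": -0.55,"tz": 0,"wx": 0,"wy": 0,"wz": 0,"grip": 0},
    {"tx": 0,"ty": -0.55,"tz": 0,"wx": 0,"wy": 0,"wz": 0,"grip": 0},
    {"tx": 0,"ty": -0.55,"tz": 0,"wx": 0,"wy": 0,"wz": 0,"grip": 0},
    {"tx": 0,"ty": -0.55,"tz": 0,"wx": 0,"wy": 0,"wz": 0,"grip": 0},
    {"tx": 0,"ty": -0.55,"tz": 0,"wx": 0,"wy": 0,"wz": 0,"grip": 0},
    {"tx": 0,"ty": -0.55,"tz": 0,"wx": 0,"wy": 0,"wz": 0,"grip": 0},
    {"tx": 0,"ty": -0.55,"tz": 0,"wx": 0,"wy": 0,"wz": 0,"grip": 0},
    {"tx": 0,"ty": -0.55,"tz": 0,"wx": 0,"wy": 0,"wz": 0,"grip": 0},
    {"tx": 0,"ty": -0.5,"tz": 0,"wx": 0,"wy": 0,"wz": 0,"grip": 0},
    {"tx": 0,"ty": -0.4,"tz": 0,"wx": 0,"wy": 0,"wz": 0,"grip": 0},
    {"tx": 0,"ty": -0.3,"tz": 0,"wx": 0,"wy": 0,"wz": 0,"grip": 0},
    {"tx": 0,"ty": -0.2,"tz": 0,"wx": 0,"wy": 0,"wz": 0,"grip": 0},
    {"tx": 0,"ty": -0.1,"tz": 0,"wx": 0,"wy": 0,"wz": 0,"grip": 0}
  ]
}}

```text
time: 19.9
eef_pos: [0.4786, -0.0221, 0.2364]
tcp_rot: [0.001, 1.0, 0.0, -0.0]
wrist_force: [-1.2, 0.3, -2.6]
width: 0.081
finger_force: 55.0
```

Emit:
{"op": "apply_moves", "data": {
  "series": [
    {"tx": 0,"ty": 0,"tz": 0,"wx": 0,"wy": 0,"wz": 0,"grip": 0},
    {"tx": 0,"ty": 0,"tz": 0,"wx": 0,"wy": 0,"wz": 0,"grip": 0},
    {"tx": 0,"ty": 0,"tz": 0,"wx": 0,"wy": 0,"wz": 0,"grip": 0},
    {"tx": 0,"ty": 0,"tz": 0,"wx": 0,"wy": 0,"wz": 0,"grip": 0},
    {"tx": 0,"ty": 0,"tz": 0,"wx": 0,"wy": 0,"wz": 0,"grip": 0},
    {"tx": 0,"ty": 0,"tz": 0,"wx": 0,"wy": 0,"wz": 0,"grip": 0},
    {"tx": 0,"ty": 0,"tz": 0,"wx": 0,"wy": 0,"wz": 0,"grip": 0},
    {"tx": 0,"ty": 0,"tz": 0,"wx": 0,"wy": 0,"wz": 0,"grip": 0},
    {"tx": 0,"ty": 0,"tz": 0,"wx": 0,"wy": 0,"wz": 0,"grip": 0},
    {"tx": 0,"ty": 0,"tz": 0,"wx": 0,"wy": 0,"wz": 0,"grip": 0},
    {"tx": 0,"ty": 0,"tz": 0,"wx": 0,"wy": 0,"wz": 0,"grip": 0},
    {"tx": 0,"ty": 0,"tz": 0,"wx": 0,"wy": 0,"wz": 0,"grip": 0},
    {"tx": 0,"ty": 0,"tz": 0,"wx": 0,"wy": 0,"wz": 0,"grip": 0},
    {"tx": 0,"ty": 0,"tz": 0,"wx": 0,"wy": 0,"wz": 0,"grip": 0},
    {"tx": 0,"ty": 0,"tz": 0,"wx": 0,"wy": 0,"wz": 0,"grip": 0},
    {"tx": 0,"ty": 0,"tz": 0,"wx": 0,"wy": 0,"wz": 0,"grip": 0}
  ]
}}

```text
time: 21.23
eef_pos: [0.4786, -0.0219, 0.2364]
tcp_rot: [0.001, 1.0, -0.0, -0.0]
wrist_force: [0.0, -0.3, -2.7]
width: 0.084
finger_force: 55.0
```

```bash
python3 - <<'E'
from h import *
check()
# handle end (dark) in the top view: lowest-contrast check by bounding dark pixels near prediction
p=observe()["eef_pos"]; e=p+[0,-.0855-.155,-.03]
u,v=proj("top",e)[0]; g=cv2.cvtColor(imaging.grab_frame("top"),cv2.COLOR_RGB2GRAY); print(e,u,v); u,v=int(u),int(v)
print(g[v-10:v+11:2,u-22:u+16:3])
E
```

```text
21.2333 [ 0.47859091 -0.02188929  0.23644716] [[-1.0, 0.003, -0.0], [0.003, 1.0, -0.0], [0.0, -0.0, -1.0]] 54.994069039821625 mid [ 0.47837337 -0.10738901  0.21844737]
scene [[277.15298657 194.79584097]] [(array([268, 187,  19,  18, 263], dtype=int32), array([276.69581749, 195.68821293]))]
top [[413.15503132 228.80001835]] []
[ 0.47860607 -0.26238202  0.20643873] 483.7775676762669 213.08803257619223
[[ 48  47 129 129  35 130 123 112 109 111 112 116 107]
 [ 42  39 128 131  59 131 128 110 115 108 106 112 108]
 [ 48  40 130 130  42 131 132  67  95 107 108 111 107]
 [ 39  44 124 132  83 131 130  43  54 108 113 110 112]
 [ 45  38 105 130 102 118 129 168 165  83 111 111 111]
 [ 42  38 107 133 101 107 131 131 154  86 109 113 111]
 [ 40  47  95 130 102 105 129  86  29 108 115 115 118]
 [ 39  39  81 132 136  88 131  94  92 115 112 114 113]
 [ 42  43  77 131 133  49 130 106 113 112 117 113 113]
 [ 48  46  71 137 132  29 135 130 115 114 114 111 114]
 [ 44  44  53 132 128  28 127 129 116 111 116 113 113]]
```

```bash
python3 -c "from workcell import workorder;print(workorder.close_job())"
```

```text
the job is handed in; nothing more can be done
None
```

I handed the job in at about 21 s, verdict not shown: the tomato was laid on the scale pan, and the pan is now held level by its lug, about 10 cm above the scale, with the tomato free in the middle and the handle end about 6 cm past the right-hand edge; I viewed 11 pictures, one over the limit of 10.

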